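# Wind the blank in under the guard of the marking machine

### The job

First lower the marking machine's raised clear guard gently onto its stop. Then fit the loose crank fully down onto the square shaft end and, with it, wind the shaft clockwise until the carriage is fully home against its stop. Leave the crank seated on the shaft and do not disturb the other things on the bench.

Things in the scene. Friction and masses are not known exactly. Their poses are not given: they have to be found in the camera images.
- machine: green marking machine, fixed to the bench: base 200 mm (x) by 300 mm (y), its deck 50 mm high. Origin at the centre of its underside; its x axis points away from the operator, y to the left. In this frame the shaft pillar stands at x -55, y -85 mm and the guard covers y 16 to 124 mm. The hinge posts at x 93 mm are 112 mm high.
- guard (a joint): angle of the clear guard: 0 = down on its stop, about 1.35 to 1.8 = raised, as it starts; 1.85 is its limit. Friction holds it only when it is nearly upright (above about 1.25 rad); lower than that it falls shut if let go and slams, so it must be led all the way down.
- guard_hinge (a point): middle of the guard's hinge line, 112 mm above the bench; the line runs along the machine's y axis. Axes as the machine's; does not move with the guard.
- guard_bar (a point): centre of the guard's black handle bar, 12 mm round, parallel to the hinge line and 170 mm from it, held by two end arms with 90 mm free between; 43 mm gap from bar to the guard's front edge. Guard down: the bar is towards machine -x from the hinge, at hinge height. Raised: above the hinge. The front skirt hangs 38 mm below the panel. Guard weight 0.3 kg.
- feed (a joint): angle of the feed shaft, growing as it is turned clockwise seen from above: 12.57 (two turns) = carriage fully home against its stop, where the shaft stops hard; it starts between 0 and 3. One turn moves the carriage 24 mm. Turning needs about 0.12 N m, and the shaft stays where it is left.
- shaft_foot (a point): centre of the shoulder at the foot of the upright square shaft, 86 mm above the bench (pillar 54 mm across); its x and y axes are square to the flats and turn with the shaft. The square is 14 mm across flats and rises 21 mm above this point, topped by a square taper that narrows from 14 to 5 mm over 12 mm (33 mm in all).
- crank_hub (a point): centre of the crank's steel hub block, 34 x 34 x 32 mm high (16 mm above its underside), with an upright 16 mm square through hole parallel to its faces. x points to the crank's grip, z up. The crank (0.2 to 0.4 kg) lies on the bench as it will sit on the shaft, at any yaw; it fits four ways; seated, this point is 16 mm above shaft_foot. A flat arm 18 x 10 mm runs along the underside to the grip.
- crank_grip (a point): centre of the crank's upright wooden grip, a freely spinning round sleeve 22 mm across, standing from 12 to 62 mm above the crank's underside (this point is 38 mm above it), 62 mm from the hub's centre along the hub's x axis.
- carriage_top (a point): top centre of the aluminium carriage with the brass blank; it travels along the machine's +y.
- doming_block: brass doming block, 46 mm cube with round hollows, 0.75 kg; origin at the centre of its underside. Leave it alone.
- punch_pot: terracotta-coloured pot of steel punches, 54 mm across, 100 mm high; origin at the centre of its underside. Leave it alone.
- jar: amber screw-top jar, 52 mm across, 85 mm high; origin at the centre of its underside. Leave it alone.
- mandrel: steel ring mandrel, an upright tapered rod 200 mm high on a 70 mm round foot; origin at the centre of its underside. Leave it alone.
- bench_block: flat steel bench block, 60 x 60 x 22 mm; origin at the centre of its underside. Leave it alone.
- ring_bowl: white bowl of rings, 84 mm across, 28 mm high; origin at the centre of its underside. Leave it alone.
- pliers: red-handled pliers lying flat, 140 mm long, 16 mm high; origin under the pivot. Leave it alone.
- hammer: hammer lying flat, 240 mm long, handle along its x axis. Leave it alone.
Things that resemble listed ones, but are neither listed nor needed, are in the scene too. What is shaped like the part that bears crank_hub but yellow is not meant.

How it is judged:
By the outcome, as a careful person would: the job done as asked, in the order asked, and still so for the second after the job is handed in, with the robot touching nothing.
It also fails if it takes over 72 s, if anything falls off the work surface, if the arm or the gripper's body presses on something with over 40 N, if the wrist force passes 120 N, or if a joint passes its speed limit or range.

### The arm

A 7-joint arm with a two-finger parallel gripper is mounted at the origin on the work surface. World frame = base frame: x ahead of the robot, y to its left, z up, the work surface at z = 0. Lengths are in m, angles in degrees, forces in N, time in s.
With the tool pointing down it reaches from about 0.425 to 0.875 m from the base axis. Payload 4.7 kg.
Tool frame: the origin (TCP) lies at the very end of the fingers, on their centre line; the grasp point (between the pads) lies 19 mm behind it; z points along the fingers, y is the line along which they close (so a half turn about z gives the same grasp; the last joint's range is limited). The gripper opens to 87 mm and grips with 3 to 60 N. Pads are 19 mm wide; open, the fingers measure 117 mm over their backs; the gripper's body (75 mm by 190 mm) begins 51 mm behind the grasp point.
Start: joints at [66.354, 18.392, -4.016, 83.108, 1.295, 78.541, -3.26], TCP at [0.269, -0.592, 0.223] pointing down, gripper open.
Joint ranges: [-163.93, 163.93], [-17.29, 119.83], [-79.2, 71.16], [3.27, 140.29], [-89.18, 269.18], [5.43, 117.66], [-154.24, 154.24]. Speed limits (degrees/s): [147.25, 147.25, 180, 180, 180, 180, 180].

### API

Orientations are given as [roll, pitch, yaw] about the fixed x, y, z axes, in that order (R = Rz(yaw) Ry(pitch) Rx(roll)).
In Python, from cell import telemetry, cams, env gives the robot as it stands.
- The arm moves only by the tool arm_command, never from a script. Its argument "series" is text: rows parted by semicolons, each of 5 numbers parted by spaces: the shift along the tool's x, y, z in mm, then the turn about the tool's z in rad, then the closure in counts, from 0 (fully open) to 255 (shut). A call has 1 to 20 rows; each row shifts and turns the commanded pose from where the row before left it, along the tool's axes as they then stand; what a row does not reach is not made up. A row lasts 1/12 s, in which the tool goes at most 41.7 mm and 7.16 degrees, less where a joint would pass 70% of its speed; a pose out of reach is approached as far as the arm can. A call is refused whole if a number of a shift passes 41.7 or a number of a turn 0.125, either way. A call with a gripper value outside its range is refused whole. The fingers move at their own pace and stop on an object; "squeeze" is the grip in N (left out, the last holds). Time passes only in rows, so rows that do not move let the fingers close. It gives the time, the measured TCP pose, the force, the opening and the grip force at its end, in the units of the state.
- telemetry.get_obs(): the state, without advancing time (a new reading comes with each control period).
- cams.read_camera(name): name is "side" or "top"; returns the picture (420x560x3 uint8, blue, green, red); there is no depth.
- cams.calibration(name): a dict with "K" (3x3 intrinsics, pixels), "origin" and "rotation" of the camera in the world. Camera axes: x right, y down, z forward; pixel columns grow to the right and rows downward; lengths in m; the calibration is good to about 2 mm. A picture is of the moment at which its call begins. calibration takes no time and is no camera call.
- env.sign_off(): hands the job in; it is judged then, once.
The state is a dict: "time_s": time; "qpos": joint angles; "joint_velocities": joint speeds; "effort": joint torques, N m; "tool_pos": TCP position; "tool_rot": TCP orientation; "force": force on the tool from outside, world axes, zero at the start; "wrist_torque": the same for the moment, N m; "grip_width": finger opening in m; "grasp_force": force on a finger pad.
Only numpy, scipy, OpenCV 4.12 (cv2) and the standard library are available. Lean on these libraries where they do the work, as an engineer would, in place of code of your own. Each camera call takes 0.05 s, during which the arm holds its last target. There are 200 camera calls.

## Working session

There is one attempt and no reset: what is moved stays moved. The work goes in short steps, Python scripts to look and compute and a tool call to move; the robot and the scene stay as the last step left them, time stands still between calls to the robot, and variables do not carry over. Pictures are saved under pics/ and viewed, at most 10 in all, crops included, and the job is handed in when it is done.

Besides the shell and the picture viewer there is one more tool, called after "Request:" as name(argument=value, ...) on one line, values as JSON. arm_command: Moves the arm, as the interface text tells. Its arguments: {"type":"object","properties":{"series":{"type":"string"},"squeeze":{"type":"number"}},"required":["series"]}

```bash
mkdir -p pics; python3 - <<'E'
from cell import telemetry, cams, env
import cv2
print(telemetry.get_obs())
for n in ("side","top"):
    im=cams.read_camera(n); cv2.imwrite(f"pics/{n}0.png",im)
    c=cams.calibration(n); print(n,c)
E
ls
```

```text
{'time_s': 0.0, 'qpos': array([66.35276598, 18.43831482, -4.01526128, 83.17490003,  1.2956206 ,
       78.54056973, -3.26232754]), 'joint_velocities': array([-0.05699019,  0.08825164, -0.0620104 , -0.02427781, -0.02610452,
        0.11004374, -0.10992434]), 'effort': array([-4.53743496e-04, -4.91296935e+01, -4.04207027e-01, -3.12531638e+01,
       -6.40304340e-02,  4.37263492e-02,  1.90264918e-04]), 'tool_pos': array([ 0.26880558, -0.59120688,  0.22146994]), 'tool_rot': array([-1.79891492e+02,  6.45822009e-03,  2.44545296e+01]), 'force': array([ 0.34461012, -0.44264603, -0.32597977]), 'wrist_torque': array([ 0.00855259,  0.00308439, -0.01983998]), 'grasp_force': 0.0, 'grip_width': 0.08700025317809267}
side {'K': array([[462.33188767,   0.        , 279.68420954],
       [  0.        , 462.33188767, 214.28972202],
       [  0.        ,   0.        ,   1.        ]]), 'origin': array([0.18277765, 1.08954027, 1.28918244]), 'rotation': array([-137.70601497,    1.08750096, -163.15711053])}
top {'K': array([[489.04816983,   0.        , 279.82135115],
       [  0.        , 489.04816983, 216.37183222],
       [  0.        ,   0.        ,   1.        ]]), 'origin': array([0.46732445, 0.05430148, 1.39068783]), 'rotation': array([-176.32483007,    1.22189004,  -90.61418459])}
pics
```

View pics/side0.png

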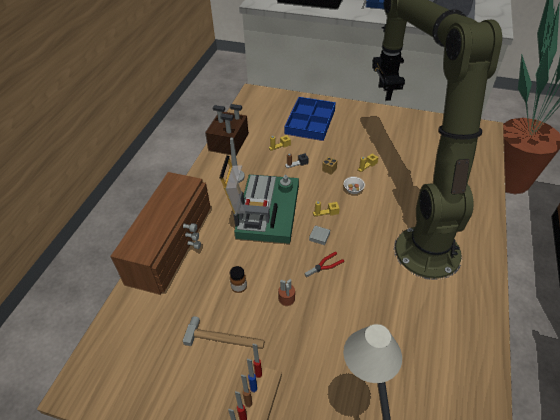

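View pics/top0.png

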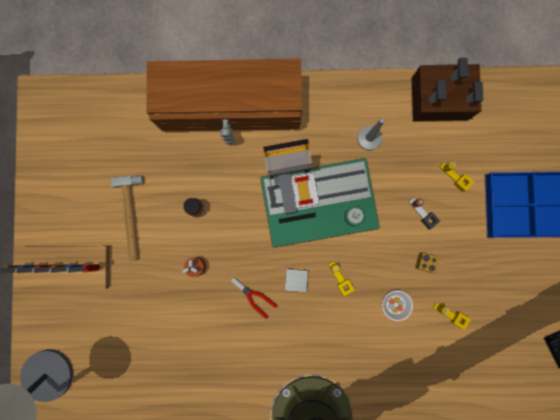

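The pictures show three yellow cranks, at top (457,177), (342,279) and (453,316), and one dark/steel crank at top (424,213), side (297,160). The non-yellow one fits the description. I'll confirm with one enlarged composite of the crank and machine in both views.

```bash
cat > h.py <<'E'
import numpy as np, cv2
from scipy.spatial.transform import Rotation as R
from scipy.optimize import least_squares
from cell import telemetry, cams, env
C={n:cams.calibration(n) for n in("side","top")}
def proj(n,P):
    c=C[n]; r=R.from_euler('xyz',c["rotation"],degrees=True)
    p=r.inv().apply(np.atleast_2d(P)-c["origin"]); q=p@c["K"].T
    return q[:,:2]/q[:,2:]
def ray(n,uv):
    c=C[n]; r=R.from_euler('xyz',c["rotation"],degrees=True)
    return c["origin"], r.apply(np.linalg.inv(c["K"])@[uv[0],uv[1],1])
def atz(n,uv,z):
    o,d=ray(n,uv); return o+d*(z-o[2])/d[2]
def tri(us,ut):
    f=lambda P: np.r_[proj("side",P)[0]-us,proj("top",P)[0]-ut]
    s=least_squares(f,[.6,0,.05]); return s.x,s.fun
def crop(im,x,y,w,h,k): return cv2.resize(im[y:y+h,x:x+w],None,fx=k,fy=k,interpolation=cv2.INTER_CUBIC)
E
python3 - <<'E'
from h import *
s=cv2.imread("pics/side0.png");t=cv2.imread("pics/top0.png")
a=crop(t,255,130,133,120,3); b=crop(s,205,120,100,130,3)[:360]
b=crop(s,210,130,100,120,3)
c=crop(t,400,190,50,50,4.8); d=crop(s,275,140,50,50,4.8)
top=np.hstack([a,b]); bot=np.hstack([c,d]); 
bot=np.hstack([bot,np.zeros((240,top.shape[1]-bot.shape[1],3),np.uint8)])
cv2.imwrite("pics/comp.png",np.vstack([top,bot]))
E
```

```text
(no output)
```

View pics/comp.png

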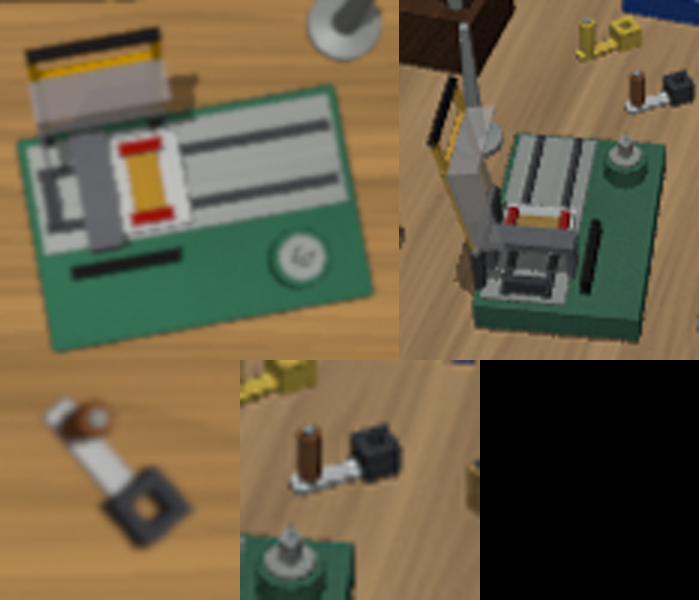

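The composite confirms it: dark steel hub with a wooden grip at top (430,220)/(420,202), the only crank that isn't yellow. The raised guard's black bar runs from about (264,149) to (307,141) in the top view, and the shaft tip is near (355,216). Next I fit these positions.

```bash
python3 - <<'E'
from h import *
def u(x,y,ox,oy,k): return np.array([ox+(x+.5)/k-.5, oy+(y+.5)/k-.5])
T=lambda x,y:u(x,y,255,130,3); S=lambda x,y:u(x-399,y,210,130,3)
TC=lambda x,y:u(x,y-360,400,190,4.8); SC=lambda x,y:u(x-240,y-360,275,140,4.8)
for n,a,b in (("hubtop",SC(374,438),TC(148,507)),("griptop",SC(309,429),TC(99,416)),("shafttip",S(626,141),T(303,254)),("barL",S(433,143),T(28,58)),("barR",S(455,82),T(158,35))):
    P,e=tri(a,b); print(n,P.round(4),e.round(2))
cor=np.array([[.1,.15,.05],[.1,-.15,.05],[-.1,-.15,.05],[-.1,.15,.05]])
tp=[T(19,142),T(332,87),T(371,291),T(52,350)]
sp=[S(474,300),S(516,136),S(665,144),S(642,318)]
def w(v,p): return R.from_euler('z',v[2]).apply(p)+[v[0],v[1],0]
f=lambda v: np.r_[(proj("top",w(v,cor))-tp).ravel(),(proj("side",w(v,cor))-sp).ravel()]
s=least_squares(f,[.6,0,.1],loss='soft_l1'); v=s.x; print(v,np.degrees(v[2]),s.fun.round(1))
for n,p in (("shafttip",[-.055,-.085,.119]),("hinge",[.093,.07,.112]),("bar down",[.093-.17,.07,.112])): 
  p=np.array(p); print(n,w(v,p).round(4))
  print(proj("top",w(v,p)),proj("side",w(v,p)))
E
```

```text
hubtop [ 0.5391 -0.3327  0.0368] [ 0.1  -0.   -0.02 -0.06]
griptop [ 0.589  -0.2995  0.0626] [-0.21 -0.    0.04  0.14]
shafttip [ 0.5519 -0.1182  0.1092] [-0.54 -0.01  0.11  0.37]
barL [0.6951 0.1121 0.2773] [ 0.02  0.   -0.   -0.01]
barR [0.7108 0.0118 0.2762] [-0.54 -0.07  0.11  0.36]
[ 0.59073581 -0.02637438  0.16846625] 9.652405193288969 [-2.  -0.2  0.6 -1.5  1.5  1.8 -0.2  1.8 -0.9  1.5 -0.4 -1.5  0.4 -0.6
 -0.4  0.3]
shafttip [ 0.5508 -0.1194  0.119 ]
[[356.7514242  214.88479755]] [[285.15210202 174.56755341]]
hinge [0.6707 0.0582 0.112 ]
[[287.85085636 170.48736531]] [[238.39402499 202.8079814 ]]
bar down [0.5031 0.0297 0.112 ]
[[299.51799316 233.96528128]] [[286.22327084 206.57706216]]
```

```bash
cat >> h.py <<'E'
def plan(wps,pose=None):
    """wps: list of (x,y,z,yaw_deg,n); prints rounded rows from current measured (or given x,y,z,yaw) pose"""
    if pose is None:
        o=telemetry.get_obs(); pose=[*o["tool_pos"],o["tool_rot"][2]]
    p=np.array(pose[:3]); yaw=pose[3]; out=[]
    for x,y,z,w,n in wps:
        p0=p.copy(); d=(w-yaw+180)%360-180; y0=yaw
        for i in range(1,n+1):
            g=p0+(np.array([x,y,z])-p0)*i/n; gy=y0+d*i/n
            M=R.from_euler('xyz',[180,0,yaw],degrees=True)
            s=(M.inv().apply(g-p)*1000).round(1 if n>1 else 1); t=round(np.radians(yaw-gy),3)
            out.append("%g %g %g %g"%(*s,t)); p=p+M.apply(s/1000); yaw-=np.degrees(t)
    print("; ".join(out)); print("end",p.round(4),round(yaw,2)); return p,yaw
E
python3 - <<'E'
from h import *
plan([(.29,-.56,.35,30,5),(.60,0,.35,94,14),(.703,.062,.345,99,6)])
E
```

```text
6.4 -3.9 -25.7 -0.019; 6.6 -3.8 -25.7 -0.02; 6.6 -3.7 -25.7 -0.019; 6.6 -3.6 -25.6 -0.019; 6.7 -3.4 -25.7 -0.02; 39.2 -23.6 -0 -0.08; 40.9 -20.3 -0 -0.08; 42.5 -17 -0 -0.079; 43.6 -13.7 -0 -0.08; 44.6 -10 -0 -0.08; 45.3 -6.5 -0 -0.08; 45.6 -2.9 -0 -0.079; 45.7 0.8 -0 -0.08; 45.5 4.4 -0 -0.08; 45 8 -0 -0.08; 44.3 11.6 -0 -0.079; 43.1 15.1 -0 -0.08; 41.9 18.5 -0 -0.08; 40.2 21.7 -0 -0.08; 9.1 17.8 0.8 -0.015; 8.8 18 0.9 -0.014; 8.6 18.1 0.8 -0.015; 8.3 18.3 0.8 -0.014; 8.1 18.3 0.8 -0.015; 7.8 18.5 0.9 -0.014
end [0.703 0.062 0.345] 99.0
```

Request:
arm_command(series="6.5 -3.7 -25.7 -0.02 110; 6.5 -3.7 -25.7 -0.02 110; 6.5 -3.7 -25.7 -0.02 110; 6.5 -3.7 -25.7 -0.02 110; 6.5 -3.7 -25.7 -0.02 110; 25 -15 0 -0.06 110; 26 -14 0 -0.06 110; 27 -12 0 -0.06 110; 28 -11 0 -0.06 110; 28 -9 0 -0.06 110; 29 -7 0 -0.06 110; 29 -5 0 -0.06 110; 29 -3 0 -0.06 110; 29 -2 0 -0.06 110; 29 0 0 -0.06 110")

```text
time_s: 1.35
tool_pos: [0.432, -0.3008, 0.3508]
tool_rot: [-180.0, 0.0, 64.8]
force: [0.9, 0.3, 0.7]
grip_width: 0.0493
grasp_force: 0.0
```

```bash
python3 - <<'E'
from h import *
plan([(.60,0,.35,94,11),(.703,.062,.345,99,6)])
E
```

```text
31.2 2.2 0.1 -0.046; 31.2 3.6 0.1 -0.047; 30.9 5 0 -0.046; 30.6 6.5 0.1 -0.046; 30.3 7.9 0.1 -0.047; 29.9 9.3 0.1 -0.046; 29.5 10.7 0 -0.046; 28.9 12 0.1 -0.047; 28.3 13.3 0.1 -0.046; 27.7 14.7 0.1 -0.046; 27 15.9 0 -0.047; 9.1 17.8 0.8 -0.015; 8.9 18 0.9 -0.014; 8.5 18.1 0.8 -0.015; 8.4 18.3 0.9 -0.014; 8 18.3 0.8 -0.015; 7.8 18.5 0.8 -0.014
end [0.703 0.062 0.345] 99.0
```

Request:
arm_command(series="31 2 0 -0.046 110; 31 3.6 0 -0.046 110; 31 5 0 -0.046 110; 30.6 6.5 0 -0.046 110; 30 8 0 -0.046 110; 30 9 0 -0.046 110; 29.5 10.7 0 -0.046 110; 29 12 0 -0.046 110; 28 13 0 -0.046 110; 28 15 0 -0.046 110; 27 16 0 -0.047 110; 9 18 1 -0.015 110; 9 18 1 -0.014 110; 8.5 18 1 -0.015 110; 8.4 18 1 -0.014 110; 8 18 1 -0.015 110; 8 18 0 -0.014 110; 0 0 0 0 110")

```text
time_s: 2.85
tool_pos: [0.7044, 0.0616, 0.3434]
tool_rot: [-179.9, -0.2, 98.8]
force: [-1.4, 0.0, -0.2]
grip_width: 0.0495
grasp_force: 0.0
```

```bash
python3 - <<'E'
from h import *
plan([(.703,.062,.256,99,8)])
E
```

```text
0.1 -0.2 10.9 -0; 0.1 -0.1 10.9 -0.001; 0 -0.2 11 -0; 0.1 -0.2 10.9 -0; 0.1 -0.1 10.9 -0.001; 0.1 -0.2 10.9 -0; 0 -0.2 11 -0; 0.1 -0.2 10.9 -0.001
end [0.703 0.062 0.256] 99.02
```

Request:
arm_command(series="0 0 11 0 110; 0 0 11 0 110; 0 0 11 0 110; 0 0 11 0 110; 0 0 11 0 110; 0 0 11 0 110; 0 0 11 0 110; 0 0 10 0 110; 0 0 0 0 150; 0 0 0 0 180; 0 0 0 0 200; 0 0 0 0 215; 0 0 0 0 225; 0 0 0 0 230; 0 0 0 0 230", squeeze=8)

```text
time_s: 4.1
tool_pos: [0.7034, 0.0584, 0.2595]
tool_rot: [179.9, 0.0, 98.6]
force: [1.2, -0.7, 0.4]
grip_width: 0.0126
grasp_force: 0.4
```

```bash
python3 - <<'E'
from h import *
cv2.imwrite("pics/g1.png",np.hstack([crop(cams.read_camera("top"),240,100,140,150,2.8),crop(cams.read_camera("side"),190,80,140,150,2.8)]))
print(telemetry.get_obs())
E
```

```text
{'time_s': 4.2, 'qpos': array([ 17.48316249,  28.83889612, -37.26104023,  69.60691423,
        17.01789657,  86.8043598 ,  -8.54976559]), 'joint_velocities': array([ 0.02465225, -0.07136963, -0.04336858,  0.05559569, -0.03996377,
        0.07487186,  0.10348385]), 'effort': array([ 1.10420161e-01, -5.33173048e+01, -8.14897120e+00, -2.96867573e+01,
       -1.00534949e-01,  2.95478543e-01, -5.18697943e-02]), 'tool_pos': array([0.70342219, 0.0584103 , 0.25949211]), 'tool_rot': array([1.79932687e+02, 1.83954812e-03, 9.86028218e+01]), 'force': array([0.82467735, 0.03939373, 1.00798754]), 'wrist_torque': array([-0.02328664, -0.24851498,  0.09524843]), 'grasp_force': 7.986243332270533, 'grip_width': 0.011606028425826111}
```

View pics/g1.png

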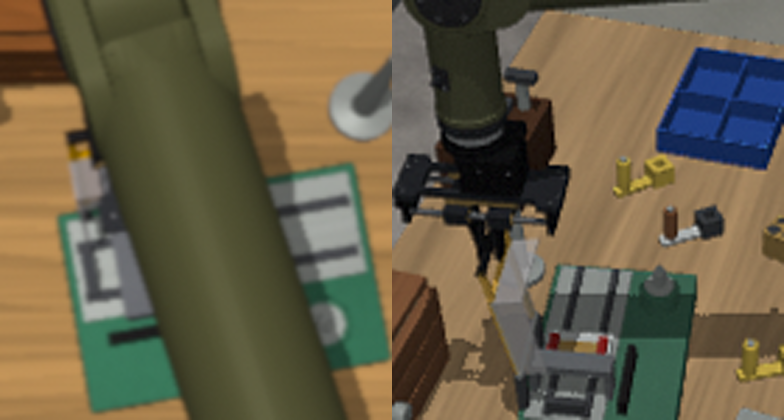

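The side view shows the fingers straddling and holding the bar (grip width 11.6 mm, 8 N). Now I lead it down along its arc.

```bash
python3 - <<'E'
from h import *
o=telemetry.get_obs(); p=o["tool_pos"]
th=np.linspace(1.76,0,39); y=-170*np.cos(th); z=-170*np.sin(th)
print("; ".join("0 %.1f %.1f 0 230"%(a,b) for a,b in zip(np.diff(y),np.diff(z))))
print(y[0],z[0])
E
```

```text
0 -7.8 -1.3 0 230; 0 -7.8 -0.9 0 230; 0 -7.9 -0.6 0 230; 0 -7.9 -0.2 0 230; 0 -7.9 0.2 0 230; 0 -7.9 0.5 0 230; 0 -7.8 0.9 0 230; 0 -7.8 1.2 0 230; 0 -7.7 1.6 0 230; 0 -7.6 2.0 0 230; 0 -7.5 2.3 0 230; 0 -7.4 2.7 0 230; 0 -7.3 3.0 0 230; 0 -7.1 3.3 0 230; 0 -7.0 3.7 0 230; 0 -6.8 4.0 0 230; 0 -6.6 4.3 0 230; 0 -6.4 4.6 0 230; 0 -6.2 4.9 0 230; 0 -6.0 5.2 0 230; 0 -5.7 5.4 0 230; 0 -5.4 5.7 0 230; 0 -5.2 5.9 0 230; 0 -4.9 6.2 0 230; 0 -4.6 6.4 0 230; 0 -4.3 6.6 0 230; 0 -4.0 6.8 0 230; 0 -3.7 7.0 0 230; 0 -3.4 7.1 0 230; 0 -3.0 7.3 0 230; 0 -2.7 7.4 0 230; 0 -2.3 7.5 0 230; 0 -2.0 7.6 0 230; 0 -1.6 7.7 0 230; 0 -1.3 7.8 0 230; 0 -0.9 7.8 0 230; 0 -0.5 7.9 0 230; 0 -0.2 7.9 0 230
31.97306261178962 -166.96623391339514
```

Request:
arm_command(series="0 -7.8 -1.3 0 230; 0 -7.8 -1 0 230; 0 -7.9 -0.6 0 230; 0 -7.9 -0.2 0 230; 0 -7.9 0.2 0 230; 0 -7.9 0.5 0 230; 0 -7.8 1 0 230; 0 -7.8 1.2 0 230; 0 -7.7 1.6 0 230; 0 -7.6 2 0 230; 0 -7.5 2.3 0 230; 0 0 0 0 230", squeeze=8)

```text
time_s: 5.2
tool_pos: [0.6165, 0.0447, 0.2527]
tool_rot: [-179.9, 0.1, 98.6]
force: [-1.4, -1.4, 1.0]
grip_width: 0.0117
grasp_force: 8.0
```

Request:
arm_command(series="0 -7.4 2.7 0 230; 0 -7.3 3 0 230; 0 -7.1 3.3 0 230; 0 -7 3.7 0 230; 0 -6.8 4 0 230; 0 -6.6 4.3 0 230; 0 -6.4 4.6 0 230; 0 -6.2 4.9 0 230; 0 -6 5.2 0 230; 0 -5.7 5.4 0 230; 0 -5.4 5.7 0 230; 0 -5.2 5.9 0 230; 0 0 0 0 230")

```text
time_s: 6.28
tool_pos: [0.5407, 0.0336, 0.199]
tool_rot: [-179.9, 0.0, 98.6]
force: [1.3, -3.5, -3.2]
grip_width: 0.0117
grasp_force: 8.0
```

Request:
arm_command(series="0 -4.9 6.2 0 230; 0 -4.6 6.4 0 230; 0 -4.3 6.6 0 230; 0 -4 6.8 0 230; 0 -3.7 7 0 230; 0 -3.4 7.1 0 230; 0 -3 7.3 0 230; 0 -2.7 7.4 0 230; 0 -2.3 7.5 0 230; 0 -2 7.6 0 230; 0 -1.6 7.7 0 230; 0 0 0 0 230")

```text
time_s: 7.28
tool_pos: [0.5067, 0.0284, 0.1218]
tool_rot: [179.9, -0.0, 98.6]
force: [5.9, -2.8, -3.0]
grip_width: 0.0116
grasp_force: 8.0
```

Request:
arm_command(series="0 -0.6 4 0 230; 0 -0.5 4 0 230; 0 -0.4 4 0 230; 0 -0.2 4 0 230; 0 -0.1 3 0 230; 0 0 2 0 230; 0 0 2 0 230; 0 0 2 0 230; 0 0 0 0 230")

```text
time_s: 8.03
tool_pos: [0.5049, 0.0281, 0.0977]
tool_rot: [179.9, 0.0, 98.6]
force: [4.3, -4.3, -2.2]
grip_width: 0.0114
grasp_force: 8.0
```

Request:
arm_command(series="0 0 1 0 230; 0 0 1 0 230; 0 0 1 0 230; 0 0 1 0 230; 0 0 1 0 230; 0 0 0 0 230")

```text
time_s: 8.53
tool_pos: [0.5048, 0.029, 0.0945]
tool_rot: [180.0, -0.0, 98.6]
force: [-0.4, -2.2, 9.3]
grip_width: 0.0113
grasp_force: 8.0
```

Request:
arm_command(series="0 0 1 0 230; 0 0 0 0 230; 0 0 0 0 215; 0 0 0 0 200; 0 0 0 0 180; 0 0 0 0 155; 0 0 0 0 155; 0 0 0 0 155; 0 0 -10 0 155; 0 0 -15 0 155; 0 0 -20 0 155; 0 0 -25 0 155; 0 0 -30 0 155; 0 0 -30 0 155; 0 0 -30 0 155")

```text
time_s: 9.78
tool_pos: [0.504, 0.0285, 0.2542]
tool_rot: [180.0, 0.0, 98.6]
force: [0.6, -0.7, -0.7]
grip_width: 0.0346
grasp_force: 0.0
```

```bash
python3 - <<'E'
from h import *
plan([(.46,-.20,.26,60,10),(.546,-.328,.15,33.6,10)])
E
```

```text
-21.9 -7.8 -0.6 0.067; -22.4 -6.3 -0.6 0.068; -22.8 -4.7 -0.5 0.067; -23.1 -3.2 -0.6 0.068; -23.2 -1.7 -0.6 0.067; -23.2 -0.1 -0.6 0.067; -23.3 1.5 -0.6 0.068; -23 3.1 -0.5 0.067; -22.8 4.5 -0.6 0.068; -22.5 6.2 -0.6 0.067; -6.8 13.8 11 0.046; -6.1 14.2 11 0.046; -5.5 14.4 11 0.046; -4.8 14.6 11 0.046; -4.2 14.9 11 0.046; -3.4 15 11 0.046; -2.8 15.2 11 0.047; -2 15.3 11 0.046; -1.3 15.3 11 0.046; -0.7 15.4 11 0.046
end [ 0.5459 -0.328   0.15  ] 33.59
```

```bash
python3 - <<'E'
from h import *
plan([(.38,-.40,.27,50,18)])
E
```

```text
-22.5 -10.4 -0.9 0.047; -23 -9.3 -0.9 0.047; -23.3 -8.2 -0.8 0.047; -23.8 -7.1 -0.9 0.048; -24 -6 -0.9 0.047; -24.3 -4.8 -0.9 0.047; -24.6 -3.7 -0.8 0.047; -24.6 -2.5 -0.9 0.047; -24.8 -1.4 -0.9 0.047; -24.7 -0.2 -0.9 0.047; -24.8 1 -0.8 0.048; -24.7 2.1 -0.9 0.047; -24.5 3.3 -0.9 0.047; -24.4 4.5 -0.9 0.047; -24.2 5.6 -0.9 0.047; -23.8 6.7 -0.8 0.047; -23.5 7.9 -0.9 0.047; -23.1 8.9 -0.9 0.048
end [ 0.38 -0.4   0.27] 49.97
```

Request:
arm_command(series="-22.5 -10.4 -1 0.047 155; -23 -9.3 -1 0.047 120; -23.3 -8.2 -1 0.047 90; -23.8 -7 -1 0.048 90; -24 -6 -1 0.047 90; -24.3 -4.8 -1 0.047 90; -24.6 -3.7 -1 0.047 90; -24.6 -2.5 -1 0.047 90; -24.8 -1.4 -1 0.047 90; -24.7 0 -1 0.047 90; -24.8 1 -1 0.048 90; -24.7 2 -1 0.047 90; -24.5 3.3 -1 0.047 90; -24.4 4.5 -1 0.047 90; -24 5.6 -1 0.047 90; -23.8 6.7 -1 0.047 90; -23.5 8 0 0.047 90; -23 9 0 0.048 90; 0 0 0 0 90")

```text
time_s: 11.37
tool_pos: [0.3769, -0.4068, 0.2672]
tool_rot: [-180.0, 0.2, 49.3]
force: [-0.5, -0.7, -0.6]
grip_width: 0.0562
grasp_force: 0.0
```

```bash
python3 - <<'E'
from h import *
# average several frames for detail
av=lambda n:np.mean([cams.read_camera(n).astype(float) for _ in range(3)],0).astype(np.uint8)
t=av("top");s=av("side");cv2.imwrite("pics/t2.png",t);cv2.imwrite("pics/s2.png",s)
a=crop(t,338,198,36,36,8);b=crop(s,266,165,36,36,8)
c=crop(t,408,196,36,36,8);d=crop(s,280,145,36,36,8)
e=crop(t,255,150,72,72,4);
x=np.hstack([a,b]);y=np.hstack([c,d]);f=crop(s,210,160,72,72,2.8)[:202]
g=cv2.resize(e,(200,288));h=np.zeros((288,200,3),np.uint8);h[:201,:]=cv2.resize(f,(200,201))
cv2.imwrite("pics/z2.png",np.vstack([np.hstack([x,g]),np.hstack([y,h])]))
o=telemetry.get_obs();print(o["time_s"],o["tool_pos"],o["tool_rot"])
E
```

```text
11.6667 [ 0.38140522 -0.3992459   0.26812782] [ 1.79995076e+02 -1.58944031e-02  5.00491177e+01]
```

View pics/z2.png

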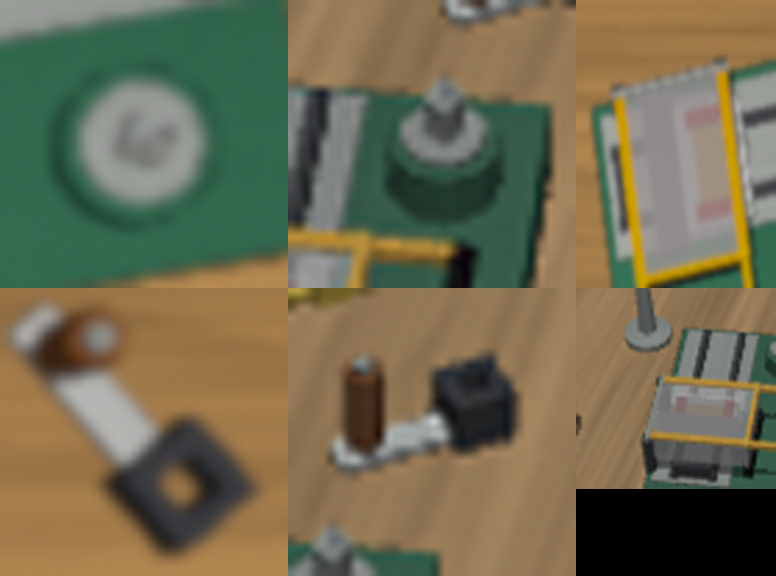

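The guard is down flat on the machine in both views, and the crank hasn't moved. The shaft shows a square edge roughly facing the side camera at z2 (445,115). I'll fit its yaw by rendering a model and measure the hub from its top corners.

```bash
cat > fit.py <<'E'
from h import *
def u(x,y,ox,oy,k): return np.array([ox+(x+.5)/k-.5, oy+(y+.5)/k-.5])
hc=np.array([atz("top",u(x,y-288,408,196,8),.032) for x,y in [(110,485),(185,418),(255,488),(175,553)]])
m=hc.mean(0); e=np.diff(np.vstack([hc,hc[:1]]),axis=0)
print("hub",m.round(4),(np.degrees(np.arctan2(e[:,1],e[:,0]))%90).round(1),np.linalg.norm(e,axis=1).round(4))
g=atz("top",u(98,337-288,408,196,8),.064); print("grip",g.round(4),np.degrees(np.arctan2(*(g-m)[1::-1])))
K=8
def sq(h,z,yaw,c): 
    a=yaw+np.pi/4+np.arange(4)*np.pi/2; r=h*np.sqrt(2)
    return np.c_[c[0]+r*np.cos(a),c[1]+r*np.sin(a),np.full(4,z)]
def score(yaw,c,n,im,du=(0,0)):
    A=sq(.007,.086,yaw,c);B=sq(.007,.107,yaw,c);D=sq(.0025,.119,yaw,c)
    a=np.linspace(0,2*np.pi,40,endpoint=False); disc=np.c_[c[0]+.02*np.cos(a),c[1]+.02*np.sin(a),np.full(40,.086)]
    pc=proj(n,[[*c,.1]])[0].round().astype(int); w=14; o=pc-w//2-np.array([0,1])
    polys=[np.array(disc)]
    cam=C[n]["origin"]
    for L,H in((A,B),(B,D)):
        for i in range(4):
            j=(i+1)%4; q=np.array([L[i],L[j],H[j],H[i]]); nn=np.cross(q[1]-q[0],q[3]-q[0])
            if nn@(cam-q[0])>0: polys.append(q)
    polys.append(D)
    lab=np.zeros((w*K,w*K),np.uint8)
    for k,q in enumerate(polys): cv2.fillPoly(lab,[(((proj(n,q)+du-o+.5)*K)).round().astype(np.int32)],k+1)
    N=len(polys)+1; M=np.stack([(lab==k).reshape(w,K,w,K).mean((1,3)).ravel() for k in range(N)],1)
    I=im[o[1]:o[1]+w,o[0]:o[0]+w].reshape(-1,3).astype(float)
    use=M[:,0]<.01; M=M[use][:,1:];I=I[use]
    x=np.linalg.solve(M.T@M+.05*np.eye(N-1),M.T@I-.05*0) if 0 else np.linalg.lstsq(np.vstack([M,.1*np.eye(N-1)]),np.vstack([I,.1*np.full((N-1,3),120.)]),rcond=None)[0]
    return ((M@x-I)**2).mean()
t=cv2.imread("pics/t2.png");s=cv2.imread("pics/s2.png")
c=np.array([.5510,-.1190])
for n,im in(("top",t),("side",s)):
    r=[]
    for d in range(-45,45,3):
        r.append(min((score(np.radians(d),c,n,im,(dx,dy)),dx,dy) for dx in np.arange(-1.5,1.6,.5) for dy in np.arange(-1.5,1.6,.5)))
    for d,v in zip(range(-45,45,3),r): print(d,[round(float(q),1) for q in v],end=" ")
    print()
E
python3 fit.py
```

```text
hub [ 0.539  -0.3334  0.032 ] [40.9 43.5 38.2 42.3] [0.035  0.0338 0.0358 0.0321]
grip [ 0.5881 -0.2979  0.064 ] 35.92528187387691
-45 [40.0, 0.0, -0.5] -42 [38.5, 0.0, -0.5] -39 [36.0, 0.0, -0.5] -36 [34.2, 0.0, -0.5] -33 [32.4, 0.0, -0.5] -30 [31.2, 0.0, -0.5] -27 [30.3, 0.0, -0.5] -24 [28.7, 0.0, -0.5] -21 [28.4, 0.0, -0.5] -18 [27.2, 0.0, -0.5] -15 [28.3, 0.0, -0.5] -12 [29.7, 0.0, -0.5] -9 [30.4, 0.0, -0.5] -6 [32.2, 0.0, -0.5] -3 [33.1, 0.0, -0.5] 0 [36.4, 0.0, -0.5] 3 [39.8, 0.0, -0.5] 6 [43.1, 0.0, 0.0] 9 [44.5, 0.0, 0.0] 12 [45.8, 0.0, 0.0] 15 [46.9, 0.0, 0.0] 18 [47.5, 0.0, 0.0] 21 [47.0, 0.0, 0.0] 24 [48.4, 0.0, 0.0] 27 [49.1, 0.0, 0.0] 30 [49.5, 0.0, 0.0] 33 [46.6, 0.0, 0.0] 36 [45.1, 0.0, -0.5] 39 [44.2, 0.0, -0.5] 42 [43.0, 0.0, 0.0] 
-45 [80.4, 0.0, -0.5] -42 [82.2, -0.5, 0.0] -39 [70.4, -0.5, 0.0] -36 [66.5, -0.5, 0.0] -33 [68.4, -0.5, 0.0] -30 [65.9, -0.5, 0.0] -27 [60.4, 0.0, -0.5] -24 [58.1, 0.0, -0.5] -21 [60.6, -0.5, 0.0] -18 [60.9, -0.5, 0.0] -15 [62.1, 0.0, -0.5] -12 [54.0, 0.0, -0.5] -9 [56.8, 0.0, -0.5] -6 [62.9, 0.0, -0.5] -3 [61.4, 0.0, -0.5] 0 [61.0, 0.0, -0.5] 3 [70.7, 0.0, -0.5] 6 [75.6, 0.0, -0.5] 9 [82.9, -0.5, 0.0] 12 [82.8, -0.5, 0.0] 15 [118.7, -0.5, 0.0] 18 [126.8, 0.0, 0.0] 21 [101.4, 0.0, -0.5] 24 [83.4, 0.0, -0.5] 27 [87.7, 0.0, -0.5] 30 [74.4, 0.0, -0.5] 33 [77.0, 0.0, -0.5] 36 [72.7, 0.0, -0.5] 39 [75.1, 0.0, -0.5] 42 [71.7, 0.0, -0.5]
```

```bash
python3 - <<'E'
from h import *
plan([(.539,-.333,.10,38,12),(.539,-.333,.008,38,8)])
E
```

```text
12.7 6.5 14 0.018; 12.7 6.3 14 0.017; 12.9 6.1 14 0.018; 13 5.8 14 0.017; 13.1 5.7 14.1 0.018; 13.2 5.3 14 0.017; 13.3 5.2 14 0.018; 13.4 4.9 14 0.017; 13.4 4.7 14 0.018; 13.5 4.5 14 0.017; 13.6 4.2 14 0.018; 13.7 3.9 14 0.017; 0 0 11.5 0; 0 0 11.5 0; 0 0 11.5 0; 0 0 11.5 0; 0 0 11.5 0; 0 0 11.5 0; 0 0 11.5 0; 0 0 11.5 0
end [ 0.539 -0.333  0.008] 38.02
```

Request:
arm_command(series="12.7 6.5 14 0.018 50; 12.7 6.3 14 0.017 50; 12.9 6 14 0.018 50; 13 5.8 14 0.017 50; 13 5.7 14 0.018 50; 13.2 5.3 14 0.017 50; 13.3 5.2 14 0.018 50; 13.4 5 14 0.017 50; 13.4 4.7 14 0.018 50; 13.5 4.5 14 0.017 50; 13.6 4.2 14 0.018 50; 13.7 4 14 0.017 50; 0 0 12 0 50; 0 0 12 0 50; 0 0 12 0 50; 0 0 12 0 50; 0 0 0 0 50")

```text
time_s: 13.08
tool_pos: [0.5356, -0.3342, 0.0491]
tool_rot: [-179.8, 0.1, 37.9]
force: [-0.6, 0.3, -0.2]
grip_width: 0.0703
grasp_force: 0.0
```

Request:
arm_command(series="0 0 11 0 50; 0 0 11 0 50; 0 0 11 0 50; 0 0 8 0 50; 0 0 0 0 50; 0 0 0 0 90; 0 0 0 0 120; 0 0 0 0 140; 0 0 0 0 160; 0 0 0 0 180; 0 0 0 0 200; 0 0 0 0 200", squeeze=25)

```text
time_s: 14.08
tool_pos: [0.5388, -0.3351, 0.0116]
tool_rot: [179.9, -0.0, 37.9]
force: [0.7, -1.0, 0.7]
grip_width: 0.0335
grasp_force: 24.9
```

```bash
python3 - <<'E'
from h import *
plan([(.539,-.335,.18,38,8),(.552,-.119,.18,72,12)])
E
```

```text
0 0 -21 -0; 0.1 0 -21.1 -0; -0 0 -21 -0.001; 0 0 -21.1 0; 0 0 -21 -0; 0.1 0.1 -21.1 -0; -0 -0 -21 -0; 0 -0 -21.1 -0.001; 11.9 -13.5 0 -0.049; 12.6 -12.9 0 -0.05; 13.3 -12.3 0 -0.049; 13.8 -11.6 0 -0.05; 14.3 -10.9 0 -0.049; 14.9 -10.2 0 -0.05; 15.4 -9.4 0 -0.049; 15.8 -8.7 0 -0.049; 16.2 -7.9 0 -0.05; 16.6 -7 0 -0.049; 16.9 -6.3 0 -0.05; 17.3 -5.3 0 -0.049
end [ 0.5521 -0.119   0.18  ] 71.99
```

Request:
arm_command(series="0 0 -21 0 200; 0 0 -21 0 200; 0 0 -21 0 200; 0 0 -21 0 200; 0 0 -21 0 200; 0 0 -21 0 200; 0 0 -21 0 200; 0 0 -21 0 200; 12 -13.5 0 -0.049 200; 12.6 -13 0 -0.05 200; 13.3 -12.3 0 -0.049 200; 13.8 -11.6 0 -0.05 200; 14.3 -11 0 -0.049 200; 15 -10.2 0 -0.05 200; 15.4 -9.4 0 -0.049 200; 15.8 -8.7 0 -0.049 200; 16.2 -8 0 -0.05 200; 16.6 -7 0 -0.049 200; 17 -6.3 0 -0.05 200; 17.3 -5.3 0 -0.049 200")

```text
time_s: 15.75
tool_pos: [0.5518, -0.116, 0.1791]
tool_rot: [180.0, 0.0, 72.2]
force: [0.4, 0.1, -3.3]
grip_width: 0.0337
grasp_force: 24.9
```

Request:
arm_command(series="0 0 0 0 200; 0 0 0 0 200")

```text
time_s: 15.92
tool_pos: [0.552, -0.1158, 0.1792]
tool_rot: [180.0, -0.0, 72.1]
force: [-0.5, 0.0, -2.3]
grip_width: 0.0339
grasp_force: 24.9
```

```bash
python3 - <<'E'
from h import *
t=cams.read_camera("top");s=cams.read_camera("side");cv2.imwrite("pics/t3.png",t);cv2.imwrite("pics/s3.png",s)
cv2.imwrite("pics/z3.png",np.hstack([crop(s,240,120,80,80,6),crop(t,310,170,80,80,3)[:240].repeat(2,0)]))
o=telemetry.get_obs();print(o["time_s"],o["tool_pos"],o["tool_rot"],o["force"],o["wrist_torque"],o["grip_width"])
# expected side pixel of grip top & hub lower corners
p=o["tool_pos"];yaw=np.radians(o["tool_rot"][2]);zb=p[2]-.0116
ex=np.array([np.cos(yaw),np.sin(yaw),0]);h=np.array([p[0],p[1],zb])
print("grip top,bot",proj("side",[h+.062*ex+[0,0,.062],h+.062*ex+[0,0,.012]]),"hub under",proj("side",[h]), "tip",proj("side",[[.552,-.119,.119]]))
E
```

```text
16.0167 [ 0.55171962 -0.11845194  0.17902058] [1.79985864e+02 5.08758762e-02 7.18798945e+01] [ 0.10309875 -0.65049833 -3.2457004 ] [-0.06475012 -0.0528352   0.03892501] 0.033940964486901544
grip top,bot [[274.33585854 161.35625319]
 [274.72467184 172.05258968]] hub under [[284.69092714 164.8750498 ]] tip [[284.80334696 174.57585393]]
```

View pics/z3.png

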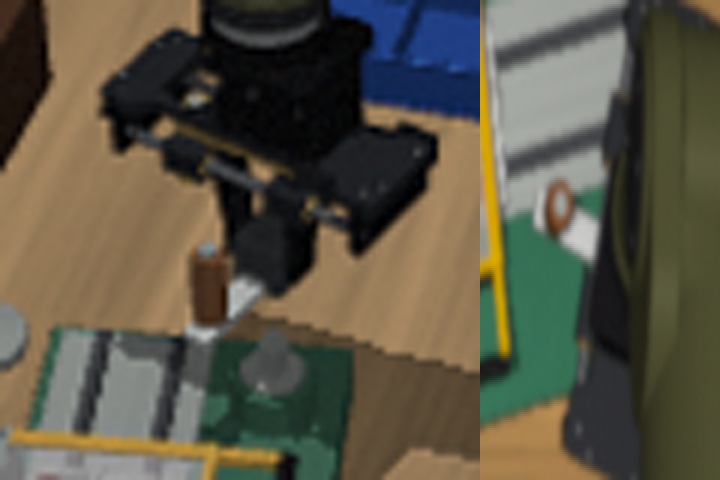

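The side view shows the grip at (274,161), where the model predicts it, so the hub is centred in the grasp above the shaft tip at (285,175). I'll lower it onto the taper.

Request:
arm_command(series="0 0 10 0 200; 0 0 10 0 200; 0 0 10 0 200; 0 0 10 0 200; 0 0 6 0 200; 0 0 4 0 200; 0 0 3 0 200; 0 0 2 0 200; 0 0 0 0 200")

```text
time_s: 16.77
tool_pos: [0.5517, -0.1177, 0.1238]
tool_rot: [-180.0, 0.0, 71.9]
force: [0.6, -0.6, -3.6]
grip_width: 0.0341
grasp_force: 24.9
```

Request:
arm_command(series="0 0 2 0 200; 0 0 2 0 200; 0 0 2 0 200; 0 0 2 0 200; 0 0 0 0 200")

```text
time_s: 17.18
tool_pos: [0.5518, -0.1189, 0.1159]
tool_rot: [180.0, 0.1, 71.9]
force: [1.0, -3.1, -2.7]
grip_width: 0.0336
grasp_force: 24.9
```

Request:
arm_command(series="0 0 2 0 200; 0 0 2 0 200; 0 0 2 0 200; 0 0 2 0 200; 0 0 0 0 200")

```text
time_s: 17.6
tool_pos: [0.5518, -0.1188, 0.1078]
tool_rot: [180.0, 0.1, 71.9]
force: [1.0, -4.5, -1.6]
grip_width: 0.0338
grasp_force: 24.9
```

Request:
arm_command(series="0 0 2 0 200; 0 0 2 0 200; 0 0 2 0 200; 0 0 2 0 200; 0 0 1 0 200; 0 0 1 0 200; 0 0 1 0 200; 0 0 0 0 200")

```text
time_s: 18.27
tool_pos: [0.5518, -0.119, 0.0976]
tool_rot: [180.0, 0.1, 71.8]
force: [-1.1, -6.2, 3.4]
grip_width: 0.0337
grasp_force: 24.9
```

Request:
arm_command(series="0 0 1 0 200; 0 0 1 0 200; 0 0 0 0 200")

```text
time_s: 18.52
tool_pos: [0.5518, -0.119, 0.0975]
tool_rot: [180.0, 0.1, 71.8]
force: [-5.9, -4.5, 13.8]
grip_width: 0.0338
grasp_force: 24.9
```

Request:
arm_command(series="0 0 -1.5 0 200; 0 0 0 0 170; 0 0 0 0 140; 0 0 0 0 110; 0 0 0 0 90; 0 0 -12 0 90; 0 0 -18 0 90; 0 0 -20 0 90; 0 0 -20 0 90; 0 0 0 0 90")

```text
time_s: 19.35
tool_pos: [0.5547, -0.1172, 0.1717]
tool_rot: [179.6, -0.1, 71.9]
force: [1.1, -0.2, 0.8]
grip_width: 0.0562
grasp_force: 0.0
```

```bash
python3 - <<'E'
from h import *
m=atz("top",(370,138),.0);print("mandrel",m)
v=m[:2]-[.5518,-.119];y=np.radians(71.8);print("tool frame",v@[np.cos(y),np.sin(y)],v@[np.sin(y),-np.cos(y)])
cv2.imwrite("pics/s4.png",cams.read_camera("side"))
plan([(.5518+.0194,-.119+.0589,.17,71.8,6)])
a=np.radians(np.arange(0,361,12));x=62*np.cos(a);Y=62*np.sin(a)
print("; ".join("%.1f %.1f"%q for q in zip(np.diff(x),np.diff(Y))))
E
```

```text
mandrel [ 0.77910781 -0.17811815  0.        ]
tool frame 0.014835573493457902 0.23440073404815245
10 -0.2 -0.1 0; 9.9 -0.2 -0 0.001; 10 -0.1 -0.1 0; 9.9 -0.2 -0.1 0.001; 10 -0.2 -0 -0; 10 -0.2 -0.1 0
end [ 0.5712 -0.0601  0.17  ] 71.82
-1.4 12.9; -4.0 12.3; -6.5 11.2; -8.7 9.6; -10.5 7.6; -11.8 5.3; -12.7 2.7; -13.0 0.0; -12.7 -2.7; -11.8 -5.3; -10.5 -7.6; -8.7 -9.6; -6.5 -11.2; -4.0 -12.3; -1.4 -12.9; 1.4 -12.9; 4.0 -12.3; 6.5 -11.2; 8.7 -9.6; 10.5 -7.6; 11.8 -5.3; 12.7 -2.7; 13.0 0.0; 12.7 2.7; 11.8 5.3; 10.5 7.6; 8.7 9.6; 6.5 11.2; 4.0 12.3; 1.4 12.9
```

Request:
arm_command(series="10 0 0 0 90; 10 0 0 0 90; 10 0 0 0 90; 10 0 0 0 90; 10 0 0 0 90; 9.5 -1 0 0 90; 0 0 0 0 90; 0 0 12 0 90; 0 0 12 0 90; 0 0 12 0 90; 0 0 12 0 90; 0 0 12 0 90; 0 0 0 0 120; 0 0 0 0 150; 0 0 0 0 175; 0 0 0 0 195; 0 0 0 0 210; 0 0 0 0 210", squeeze=15)

```text
time_s: 20.9
tool_pos: [0.5698, -0.0609, 0.1072]
tool_rot: [179.9, -0.0, 71.9]
force: [-0.4, -0.0, 0.2]
grip_width: 0.0242
grasp_force: 0.1
```

```bash
python3 - <<'E'
from h import *
o=telemetry.get_obs();print(o["time_s"],o["tool_pos"],o["tool_rot"],o["force"],o["grip_width"])
p=o["tool_pos"]-[.5518,-.119,0];y=np.radians(o["tool_rot"][2]);print("tool frame rel. shaft",p[:2]@[np.cos(y),np.sin(y)],p[:2]@[np.sin(y),-np.cos(y)])
E
```

```text
20.9 [ 0.56975045 -0.06093962  0.10720676] [ 1.79926424e+02 -2.91781684e-03  7.18982375e+01] [-0.41675223 -0.00870371  0.22398912] 0.024233627377498946
tool frame rel. shaft 0.06076405926115085 -0.00097767230105983
```

Request:
arm_command(series="0 0 0 0 210; 0 0 0 0 210; 0 6.5 0 0 210; -1 6.5 0 0 210; -4 12.3 0 0 210; -6.5 11.2 0 0 210; -8.7 9.6 0 0 210; -10.5 7.6 0 0 210; -11.8 5.3 0 0 210; -12.7 2.7 0 0 210; 0 0 0 0 210")

```text
time_s: 21.82
tool_pos: [0.6117, -0.138, 0.1069]
tool_rot: [179.8, 0.1, 71.6]
force: [4.2, 0.1, 3.3]
grip_width: 0.0216
grasp_force: 15.0
```

```bash
cat >> h.py <<'E'
def rel():
    o=telemetry.get_obs();p=o["tool_pos"]-[.5518,-.119,0];y=np.radians(o["tool_rot"][2]);q=np.array([p[:2]@[np.cos(y),np.sin(y)],p[:2]@[np.sin(y),-np.cos(y)]])
    f=o["force"];print(o["time_s"],q.round(4),np.hypot(*q).round(4),np.degrees(np.arctan2(q[1],q[0])).round(1),"z",o["tool_pos"][2].round(4),"F",f.round(1),o["grip_width"].round(4))
E
python3 -c "
from h import *
rel()"
```

```text
Traceback (most recent call last):
  File "h.py", line 34, in rel
    f=o["force"];print(o["time_s"],q.round(4),np.hypot(*q).round(4),np.degrees(np.arctan2(q[1],q[0])).round(1),"z",o["tool_pos"][2].round(4),"F",f.round(1),o["grip_width"].round(4))
                                                                                                                                                            ^^^^^^^^^^^^^^^^^^^^^
AttributeError: 'float' object has no attribute 'round'
```

```bash
sed -i 's/,o\["grip_width"\].round(4))/,o["grip_width"])/' h.py; cat >> h.py <<'E'
def circ(a0,q,step,n):
    a=np.radians(a0+step*np.arange(1,n+1)); P=np.vstack([np.array(q)*1000,np.c_[62*np.cos(a),62*np.sin(a)]])
    print("; ".join("%.0f %.0f 0 0 210"%tuple(d) for d in np.diff(P,axis=0)));print(P[-1])
E
python3 -c "
from h import *
rel()
circ(88,[.062*np.cos(np.radians(88)),.062*np.sin(np.radians(88))],12,18)"
```

```text
21.8167 [0.0008 0.0629] 0.0629 89.2 z 0.1069 F [4.2 0.1 3.3] 0.021586737474557128
-13 -1 0 0 210; -12 -4 0 0 210; -11 -6 0 0 210; -10 -8 0 0 210; -8 -10 0 0 210; -6 -12 0 0 210; -3 -13 0 0 210; -0 -13 0 0 210; 2 -13 0 0 210; 5 -12 0 0 210; 7 -11 0 0 210; 9 -9 0 0 210; 11 -7 0 0 210; 12 -4 0 0 210; 13 -2 0 0 210; 13 1 0 0 210; 12 4 0 0 210; 11 6 0 0 210
[ 34.66996002 -51.4003295 ]
```

Request:
arm_command(series="-13 -1 0 0 210; -12 -4 0 0 210; -11 -6 0 0 210; -10 -8 0 0 210; -8 -10 0 0 210; -6 -12 0 0 210; -3 -13 0 0 210; 0 -13 0 0 210; 2 -13 0 0 210; 5 -12 0 0 210; 7 -11 0 0 210; 9 -9 0 0 210; 11 -7 0 0 210; 12 -4 0 0 210; 13 -2 0 0 210; 13 1 0 0 210; 12 4 0 0 210; 11 6 0 0 210; 0 0 0 0 210")

```text
time_s: 23.4
tool_pos: [0.5156, -0.0701, 0.1069]
tool_rot: [179.5, 0.3, 71.9]
force: [7.6, -11.9, -4.2]
grip_width: 0.0217
grasp_force: 15.0
```

```bash
python3 -c "
from h import *
rel()
t=np.radians(304)
circ(304,[.062*np.cos(t),.062*np.sin(t)],12,18)"
```

```text
23.4 [ 0.0352 -0.0496] 0.0608 -54.7 z 0.1069 F [  7.6 -11.9  -4.2] 0.021686673338105304
10 8 0 0 210; 8 10 0 0 210; 6 12 0 0 210; 3 13 0 0 210; 0 13 0 0 210; -2 13 0 0 210; -5 12 0 0 210; -7 11 0 0 210; -9 9 0 0 210; -11 7 0 0 210; -12 4 0 0 210; -13 2 0 0 210; -13 -1 0 0 210; -12 -4 0 0 210; -11 -6 0 0 210; -10 -8 0 0 210; -8 -10 0 0 210; -6 -12 0 0 210
[-58.26094249  21.20524889]
```

Request:
arm_command(series="9 9 0 0 210; 8 10 0 0 210; 6 12 0 0 210; 3 13 0 0 210; 0 13 0 0 210; -2 13 0 0 210; -5 12 0 0 210; -7 11 0 0 210; -9 9 0 0 210; -11 7 0 0 210; -12 4 0 0 210; -13 2 0 0 210; -13 -1 0 0 210; -12 -4 0 0 210; -11 -6 0 0 210; -10 -8 0 0 210; -8 -10 0 0 210; -6 -12 0 0 210; 0 0 0 0 210")

```text
time_s: 24.98
tool_pos: [0.5518, -0.1829, 0.1071]
tool_rot: [179.9, 0.3, 71.7]
force: [0.4, -7.3, 3.9]
grip_width: 0.0211
grasp_force: 15.0
```

```bash
python3 -c "
from h import *
rel()
cv2.imwrite('pics/t5.png',cams.read_camera('top'));cv2.imwrite('pics/s5.png',cams.read_camera('side'))
t=np.radians(520)
circ(520,[.062*np.cos(t),.062*np.sin(t)],6,36)"
```

```text
24.9833 [-0.0607  0.02  ] 0.0639 161.7 z 0.1071 F [ 0.4 -7.3  3.9] 0.021126707499881426
-2 -6 0 0 210; -1 -6 0 0 210; -1 -6 0 0 210; 0 -6 0 0 210; 1 -6 0 0 210; 1 -6 0 0 210; 2 -6 0 0 210; 3 -6 0 0 210; 3 -6 0 0 210; 4 -5 0 0 210; 4 -5 0 0 210; 5 -4 0 0 210; 5 -4 0 0 210; 6 -3 0 0 210; 6 -3 0 0 210; 6 -2 0 0 210; 6 -1 0 0 210; 6 -1 0 0 210; 6 0 0 0 210; 6 1 0 0 210; 6 1 0 0 210; 6 2 0 0 210; 6 3 0 0 210; 6 3 0 0 210; 5 4 0 0 210; 5 4 0 0 210; 4 5 0 0 210; 4 5 0 0 210; 3 6 0 0 210; 3 6 0 0 210; 2 6 0 0 210; 1 6 0 0 210; 1 6 0 0 210; -0 6 0 0 210; -1 6 0 0 210; -1 6 0 0 210
[59.59822515 17.08951606]
```

Request:
arm_command(series="-2 -6 0 0 210; -1 -6 0 0 210; -1 -6 0 0 210; 0 -6 0 0 210; 1 -6 0 0 210; 0 0 0 0 210")

```text
time_s: 25.58
tool_pos: [0.5222, -0.1751, 0.1071]
tool_rot: [-180.0, 0.4, 71.8]
force: [-2.5, -7.2, 5.7]
grip_width: 0.0217
grasp_force: 15.0
```

Request:
arm_command(series="1 -6 0 0 210; 2 -6 0 0 210; 3 -6 0 0 210; 0 0 0 0 210")

```text
time_s: 25.92
tool_pos: [0.5065, -0.1629, 0.107]
tool_rot: [-179.9, 0.3, 71.8]
force: [-4.9, -6.5, 6.7]
grip_width: 0.0213
grasp_force: 15.0
```

Request:
arm_command(series="3 -6 0 0 210; 4 -5 0 0 210; 4 -5 0 0 210; 0 0 0 0 210")

```text
time_s: 26.25
tool_pos: [0.4953, -0.1458, 0.1069]
tool_rot: [-179.9, 0.2, 71.9]
force: [-3.4, -3.9, 7.3]
grip_width: 0.0214
grasp_force: 15.0
```

Request:
arm_command(series="5 -4 0 0 210; 5 -4 0 0 210; 0 0 0 0 210")

```text
time_s: 26.5
tool_pos: [0.4913, -0.1332, 0.1069]
tool_rot: [-179.9, 0.2, 71.9]
force: [-2.0, -3.0, 6.5]
grip_width: 0.0215
grasp_force: 15.0
```

Request:
arm_command(series="6 -3 0 0 210; 6 -3 0 0 210; 0 0 0 0 210")

```text
time_s: 26.75
tool_pos: [0.49, -0.1193, 0.1069]
tool_rot: [-180.0, 0.1, 72.0]
force: [-1.3, -3.2, 5.3]
grip_width: 0.0216
grasp_force: 15.0
```

Request:
arm_command(series="6 -2 0 0 210; 6 -1 0 0 210; 6 -1 0 0 210; 0 0 0 0 210")

```text
time_s: 27.08
tool_pos: [0.4932, -0.1009, 0.1069]
tool_rot: [179.9, 0.0, 72.0]
force: [1.5, -3.4, 2.9]
grip_width: 0.0213
grasp_force: 15.0
```

Request:
arm_command(series="6 0 0 0 210; 6 1 0 0 210; 6 1 0 0 210; 0 0 0 0 210")

```text
time_s: 27.42
tool_pos: [0.5011, -0.0853, 0.1068]
tool_rot: [179.9, 0.1, 71.9]
force: [2.8, -4.3, 2.3]
grip_width: 0.0215
grasp_force: 15.0
```

Request:
arm_command(series="6 2 0 0 210; 6 3 0 0 210; 6 3 0 0 210; 0 0 0 0 210")

```text
time_s: 27.75
tool_pos: [0.5139, -0.0716, 0.1067]
tool_rot: [179.9, 0.1, 71.9]
force: [3.3, -6.7, 4.0]
grip_width: 0.0216
grasp_force: 15.0
```

```bash
python3 -c "
from h import *
rel()"
```

```text
27.75 [ 0.0333 -0.0507] 0.0606 -56.7 z 0.1067 F [ 3.3 -6.7  4. ] 0.021642847906759737
```

Request:
arm_command(series="5 4 0 0 210; 5 4 0 0 210; 0 0 0 0 210")

```text
time_s: 28.0
tool_pos: [0.524, -0.0652, 0.1065]
tool_rot: [-180.0, 0.2, 71.9]
force: [0.3, -6.6, 3.5]
grip_width: 0.0215
grasp_force: 15.0
```

Request:
arm_command(series="4 5 0 0 210; 2 2.5 0 0 210; 0 0 0 0 210")

```text
time_s: 28.25
tool_pos: [0.5319, -0.0618, 0.1063]
tool_rot: [-179.9, 0.2, 71.8]
force: [-1.5, -5.8, 6.1]
grip_width: 0.0211
grasp_force: 15.0
```

Request:
arm_command(series="2 2.5 0 0 210; 1.5 3 0 0 210; 0 0 0 0 210")

```text
time_s: 28.5
tool_pos: [0.5378, -0.0601, 0.1063]
tool_rot: [-179.8, 0.2, 71.8]
force: [-1.9, -4.7, 6.1]
grip_width: 0.0215
grasp_force: 15.0
```

Request:
arm_command(series="1.5 3 0 0 210; 1 3 0 0 210; 0 0 0 0 210")

```text
time_s: 28.75
tool_pos: [0.5439, -0.059, 0.1062]
tool_rot: [-179.7, 0.2, 71.9]
force: [-4.1, -3.7, 7.9]
grip_width: 0.0214
grasp_force: 15.0
```

Request:
arm_command(series="0.5 3 0 0 210; 0.5 3 0 0 210; 0 0 0 0 210")

```text
time_s: 29.0
tool_pos: [0.5497, -0.0586, 0.1061]
tool_rot: [-179.7, 0.1, 71.9]
force: [-3.9, -1.2, 7.6]
grip_width: 0.0215
grasp_force: 15.0
```

Request:
arm_command(series="0 3 0 0 210; 0 0 0 0 210")

```text
time_s: 29.17
tool_pos: [0.5525, -0.0586, 0.1062]
tool_rot: [-179.7, 0.0, 71.9]
force: [-5.0, -1.6, 7.3]
grip_width: 0.0217
grasp_force: 15.0
```

Request:
arm_command(series="0.7 3 0 0 210; 0.6 3 0 0 210; 0 0 0 0 210")

```text
time_s: 29.42
tool_pos: [0.5566, -0.0586, 0.1058]
tool_rot: [-179.4, 0.1, 71.9]
force: [-9.0, 0.7, 11.0]
grip_width: 0.0215
grasp_force: 15.0
```

Request:
arm_command(series="0.4 3 0 0 210; 0.2 3 0 0 210; 0 0 0 0 210")

```text
time_s: 29.67
tool_pos: [0.5596, -0.0587, 0.1053]
tool_rot: [-179.0, 0.1, 72.0]
force: [-16.3, 2.2, 15.8]
grip_width: 0.0217
grasp_force: 15.0
```

Request:
arm_command(series="0.2 2 0 0 210; 0 0 0 0 210; 0 0 0 0 210")

```text
time_s: 29.92
tool_pos: [0.5603, -0.0587, 0.1052]
tool_rot: [-178.9, 0.2, 72.0]
force: [-20.1, 2.8, 16.9]
grip_width: 0.0216
grasp_force: 15.0
```

```bash
python3 -c "
from h import *
rel()
t=cams.read_camera('top');s=cams.read_camera('side')
t0=cv2.imread('pics/t2.png');s0=cv2.imread('pics/s2.png')
A=lambda t,s:np.vstack([crop(t,250,140,130,100,3),crop(s,215,160,130,90,3)])
cv2.imwrite('pics/z6.png',np.hstack([A(t0,s0),A(t,s)]))"
```

```text
29.9167 [ 0.06   -0.0105] 0.0609 -9.9 z 0.1052 F [-20.1   2.8  16.9] 0.021554510898394965
```

View pics/z6.png

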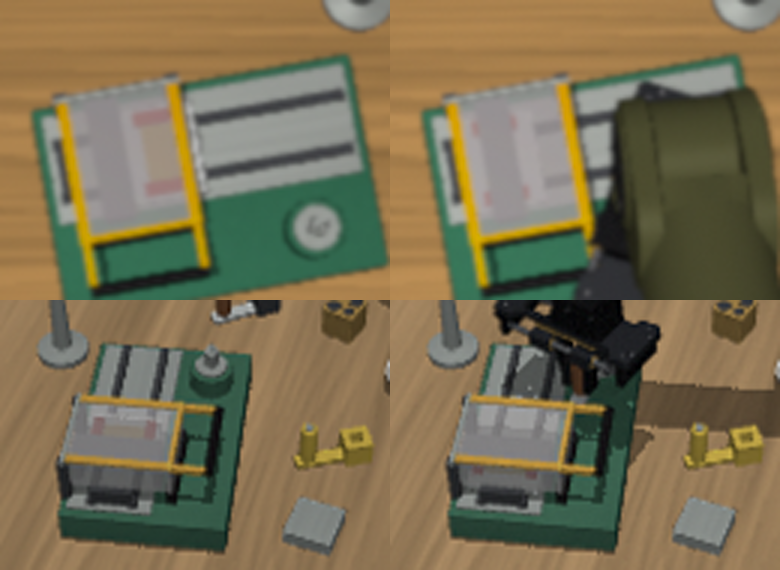

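The carriage has moved about 50 mm and now sits under the gantry. The shaft resists firmly (20 N at the grip, about 10 times the running load), so it is on its stop. I'll ease off, release and rise.

Request:
arm_command(series="-0.2 -2 0 0 210; -0.2 -2 0 0 210; 0 0 0 0 210; 0 0 0 0 190; 0 0 0 0 170; 0 0 0 0 150; 0 0 0 0 130; 0 0 0 0 120; 0 0 -5 0 120; 0 0 -12 0 120; 0 0 -20 0 120; 0 0 -25 0 120; 0 0 -25 0 120; 0 0 -25 0 120; 0 0 0 0 120")

```text
time_s: 31.27
tool_pos: [0.5681, -0.0609, 0.2254]
tool_rot: [179.4, -0.1, 71.9]
force: [2.2, 0.2, 0.8]
grip_width: 0.0462
grasp_force: 0.0
```

```bash
python3 - <<'E'
from h import *
plan([(.36,-.38,.24,45,18)])
E
```

```text
-20.4 -5.5 -0.8 0.026; -20.6 -4.9 -0.8 0.026; -20.7 -4.4 -0.8 0.026; -20.8 -3.9 -0.9 0.026; -20.9 -3.3 -0.8 0.026; -21 -2.8 -0.8 0.026; -21 -2.2 -0.8 0.027; -21.1 -1.7 -0.8 0.026; -21.2 -1.1 -0.8 0.026; -21.1 -0.6 -0.8 0.026; -21.2 0 -0.8 0.026; -21.1 0.5 -0.9 0.026; -21.2 1.1 -0.8 0.026; -21.1 1.7 -0.8 0.026; -21 2.1 -0.8 0.026; -21 2.8 -0.8 0.026; -20.9 3.2 -0.8 0.026; -20.8 3.8 -0.8 0.026
end [ 0.36 -0.38  0.24] 45.02
```

Request:
arm_command(series="-20.4 -5.5 -1 0.026 120; -20.6 -5 -1 0.026 120; -20.7 -4.4 -1 0.026 120; -21 -4 -1 0.026 120; -21 -3 -1 0.026 120; -21 -3 -1 0.026 120; -21 -2 -1 0.027 120; -21 -2 -1 0.026 120; -21 -1 -1 0.026 120; -21 -0.6 -1 0.026 120; -21 0 -1 0.026 120; -21 0.5 -1 0.026 120; -21 1 -1 0.026 120; -21 2 -1 0.026 120; -21 2 -1 0.026 120; -21 3 0 0.026 120; -21 3 0 0.026 120; -21 4 0 0.026 120; 0 0 0 0 120; 0 0 0 0 120")

```text
time_s: 32.93
tool_pos: [0.3556, -0.3816, 0.2332]
tool_rot: [-180.0, -0.0, 44.8]
force: [0.2, 0.2, 0.1]
grip_width: 0.0462
grasp_force: 0.0
```

```bash
python3 - <<'E'
from h import *
t=cams.read_camera('top');s=cams.read_camera('side');cv2.imwrite('pics/t7.png',t);cv2.imwrite('pics/s7.png',s)
cv2.imwrite('pics/z7.png',np.vstack([np.hstack([crop(t,260,150,130,95,3),crop(t,330,180,54,38,7.3)[:277,:390]])[:277], np.hstack([crop(s,215,160,130,95,3),crop(s,250,160,54,39,7.3)[:285,:390]])[:277]]) if 0 else np.hstack([np.vstack([crop(t,260,150,130,95,3),crop(s,215,160,130,95,3)]),np.vstack([cv2.resize(t[180:220,325:380],(390,285),interpolation=2),cv2.resize(s[160:200,255:310],(390,285),interpolation=2)])]))
c=np.array([.5523,-.1202])
for d in range(70,111,5): print(d,proj("top",[[c[0]+.062*np.cos(np.radians(d)),c[1]+.062*np.sin(np.radians(d)),.148]]).round(1),proj("side",[[c[0]+.062*np.cos(np.radians(d)),c[1]+.062*np.sin(np.radians(d)),.148]]).round(1))
print(proj("top",[[*c,.118]]),proj("side",[[*c,.118]]))
E
```

```text
70 [[335.5 205.5]] [[274.5 178. ]]
75 [[334.9 207.5]] [[275.7 178.5]]
80 [[334.4 209.6]] [[277. 179.]]
85 [[334.2 211.7]] [[278.4 179.4]]
90 [[334.1 213.8]] [[279.8 179.7]]
95 [[334.3 215.9]] [[281.3 180. ]]
100 [[334.6 218. ]] [[282.8 180.1]]
105 [[335.1 220.1]] [[284.3 180.2]]
110 [[335.8 222.1]] [[285.8 180.2]]
[[356.99827972 214.31844308]] [[284.82007805 174.54706193]]
```

View pics/z7.png

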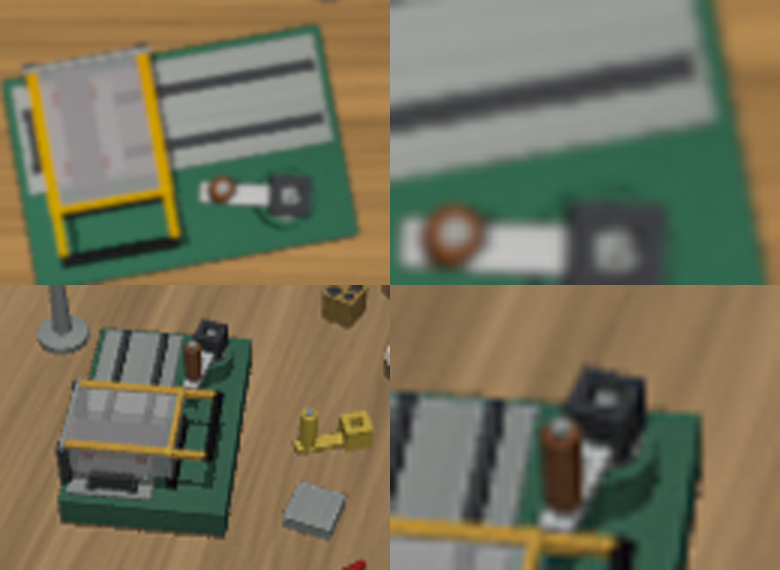

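The top and side views show the crank seated, with the hub top at its expected pixel and the grip at about 88°. The carriage is under the gantry, the guard is down and the neighbouring things haven't moved, so I'm handing in.

```bash
python3 -c "
from cell import env
print(env.sign_off())"
```

```text
the job is handed in; nothing more can be done
None
```

I handed the job in at about 33 s: the guard was led down onto its stop, and the crank is seated on the shaft and was wound clockwise until the shaft stopped hard with the carriage home; the verdict wasn't shown.

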